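Start the loaded tube mixer with its spring-return key

TASK

Two tube mixers stand on the worktop, each with a key in its switch. Start the one that has the rack of sample tubes on it: turn its key clockwise from off, past run, all the way to the sprung start position, hold it there for about a second, then let go so that it springs back and stays at run. Leave the empty mixer's key as it is.

Things in the scene. Friction and masses are not known exactly. Their poses are not given: they have to be found in the camera images.
- loaded: White tube mixer 190 x 160 mm, fixed to the worktop; origin centre of its underside, x to its rear, z up. Key pod in front (58 x 120 mm, 71 mm high, key axis at x = -65 mm); on the cradle behind it a pale blue rack with four red-capped tubes, from x = 7 mm back, tube tops 140 mm high. The other mixer is alike but has no rack; either may be left or right.
- loaded_key_grip (a point): Grip point of the key to turn, on its vertical axis, amid its upright black bow (head): 34 mm wide (own x axis), 9 mm thick (own y; pinch across it), 34 mm tall. Point 16 mm below the bow's top, 28 mm above the lock collar (32 mm wide), 104 mm above the worktop. z up; x, y turn with the key. x points left-ahead at off. The key cannot be pulled out.
- loaded_barrel (a joint): Turn of the loaded mixer's lock from off to run, rad, clockwise from above: 0 to 0.1 at the start (off, bow about 45 degrees left of the mixer's straight-ahead), 0.785 is run (a stop; bow straight ahead). Moves first, against friction of 0.03 Nm, and stays where it is left.
- loaded_key (a joint): Further clockwise turn of that key beyond the lock's turn, rad: 0 at rest, 0.524 is start (a stop). Moves only once the lock is at run, against a spring of 0.07 Nm at first and 0.16 Nm at the stop; springs back to 0 when let go. From off to full start the bow turns about 1.3 rad in all.
- empty_key_edge (a point): Bystander: a point on the upright edge of the bow of the empty mixer's key, 17 mm off that key's turning axis along the bow (own x axis), 104 mm above the worktop. That key is like the other one and stays at off.

How it is judged:
By the outcome, as a careful person would: the job done as asked, in the order asked, and still so for the second after the job is handed in, with the robot touching nothing.
It also fails if it takes over 38 s, if anything falls off the work surface, if the arm or the gripper's body presses on something with over 40 N, if the wrist force passes 120 N, or if a joint passes its speed limit or range.

ROBOT

A 6-joint arm with a two-finger parallel gripper is mounted at the origin on a cart in front of the work surface, level with it; the furniture and walls round the work are solid. World frame = base frame: x ahead of the robot, y to its left, z up, the work surface at z = 0. Lengths are in m, angles in degrees, forces in N, time in s.
With the tool pointing down it reaches from about 0.375 to 0.9 m from the base axis. Payload 3.1 kg.
Tool frame: the origin (TCP) lies on the centre line of the jaws, within the pads' length; the fingertips stand finger_overhang ahead of it and the grasp point (between the pads) lies 5 mm behind it (finger_overhang is the distance from the TCP to the fingertips, in m); z points along the fingers, y is the line along which they close (so a half turn about z gives the same grasp; the last joint's range is limited). The gripper opens to 87 mm and grips with 3 to 60 N. Pads are 19 mm wide; open, the fingers measure 117 mm over their backs; the gripper's body (75 mm by 190 mm) begins 51 mm behind the grasp point.
Start: joints at [53.829, 30.224, 82.088, -0, 67.689, -10.227], TCP at [0.273, 0.562, 0.237] pointing down, gripper open.
Joint ranges: [-176.69, 176.69], [-43.24, 126.21], [12.49, 139.97], [-82, 262], [0, 151.66], [-163.58, 163.58]. Speed limits (degrees/s): [159.86, 159.86, 180, 180, 180, 180].

INTERFACE

Orientations are given as a 3x3 rotation matrix whose columns are the frame's x, y, z axes.
In Python, from rig import read_state, capture, calibration, hand_in, finger_overhang gives the robot as it stands.
- The arm moves only by the tool send_rows, never from a script. Its argument "plan" is a list of rows, each a list of 5 numbers: the closure in counts, from 0 (fully open) to 255 (shut), then the shift along the tool's x, y, z in m, then the turn about the tool's z in rad. A call has 1 to 20 rows; each row shifts and turns the commanded pose from where the row before left it, along the tool's axes as they then stand; what a row does not reach is not made up. A row lasts 1/12 s, in which the tool goes at most 41.7 mm and 7.16 degrees, less where a joint would pass 70% of its speed; a pose out of reach is approached as far as the arm can. A call is refused whole if a number of a shift passes 0.0417 or a number of a turn 0.125, either way. A call with a gripper value outside its range is refused whole. The fingers move at their own pace and stop on an object; the grip force is fixed at half the most. Time passes only in rows, so rows that do not move let the fingers close. It gives the time, the measured TCP pose, the force, the opening and the grip force at its end, in the units of the state.
- read_state(): the state, without advancing time (a new reading comes with each control period).
- capture(name): name is "scene" or "side" or "wrist"; returns (picture, depth): 384x512x3 uint8, blue, green, red; 384x512 float32, m along the optical axis (not along the pixel's ray), 0 where there is no reading.
- calibration(name): a dict with "fx", "fy", "cx", "cy" (pixels), "xyz" and "rotation" of the camera in the world. Camera axes: x right, y down, z forward; pixel columns grow to the right and rows downward; lengths in m; the calibration is good to about 2 mm. A picture is of the moment at which its call begins: read the wrist's pose just before it. calibration takes no time and is no camera call; for the wrist camera it gives the pose at the moment of the call.
- hand_in(): hands the job in; it is judged then, once.
The state is a dict: "time_s": time; "joint_positions": joint angles; "qvel": joint speeds; "tau": joint torques, N m; "position": TCP position; "tcp_rot": TCP orientation; "force": force on the tool from outside, world axes, zero at the start; "moment": the same for the moment, N m; "opening": opening from 0.0 (shut) to 1.0 (fully open); "grasp_force": force on a finger pad.
Only numpy, scipy, OpenCV 4.12 (cv2) and the standard library are available. Lean on these libraries where they do the work, as an engineer would, in place of code of your own. Each camera call takes 0.05 s, during which the arm holds its last target. There are 200 camera calls.

## Working session

There is one attempt and no reset: what is moved stays moved. The work goes in short steps, Python scripts to look and compute and a tool call to move; the robot and the scene stay as the last step left them, time stands still between calls to the robot, and variables do not carry over. Pictures are saved under pics/ and viewed, at most 10 in all, crops included, and the job is handed in when it is done.

Besides the shell and the picture viewer there is one more tool, called after "Request:" as a command line: name --pt "numbers of a row" for each row, then --argument value for the rest. send_rows: Moves the arm, as the interface text tells. Its arguments: {"type":"object","properties":{"plan":{"type":"array","items":{"type":"array","items":{"type":"number"}}}},"required":["plan"]}

```bash
mkdir -p pics; ls; python3 - <<'E'
from rig import *
import cv2,numpy as np
ims=[]
for n in("scene","side"):
    p,d=capture(n); cv2.imwrite(f"pics/{n}0.png",p); np.savez(f"{n}0.npz",p=p,d=d); print(n,calibration(n))
s=read_state(); print(s['time_s'],s['position'],s['tcp_rot'],s['force'],s['opening'],finger_overhang)
E
```

```text
pics
scene {'fx': 412.0523962855448, 'fy': 412.0523962855448, 'cx': 257.68347953058435, 'cy': 193.42847631746275, 'xyz': array([-0.03679324,  0.46494823,  0.54513882]), 'rotation': array([[-0.62650009, -0.42961785,  0.65032772],
       [-0.77938322,  0.33705705, -0.52816129],
       [ 0.00770998, -0.8377476 , -0.54600321]])}
side {'fx': 423.16917204345276, 'fy': 423.16917204345276, 'cx': 257.1634474118388, 'cy': 182.9074638930254, 'xyz': array([ 0.11904731, -0.69031605,  0.41530379]), 'rotation': array([[ 0.89321624, -0.13742256,  0.42811189],
       [-0.44886901, -0.32781575,  0.83129625],
       [ 0.02610296, -0.93469346, -0.35449508]])}
0.1 [0.27302242 0.56150438 0.23566484] [[-8.99214290e-01  4.37506893e-01 -1.17460736e-03]
 [ 4.37508319e-01  8.99212969e-01 -1.58351553e-03]
 [ 3.63423209e-04 -1.93782028e-03 -9.99998056e-01]] [-0.0626954  -0.04164254 -0.47496133] 0.9977796273097724 0.014
```

View pics/scene0.png

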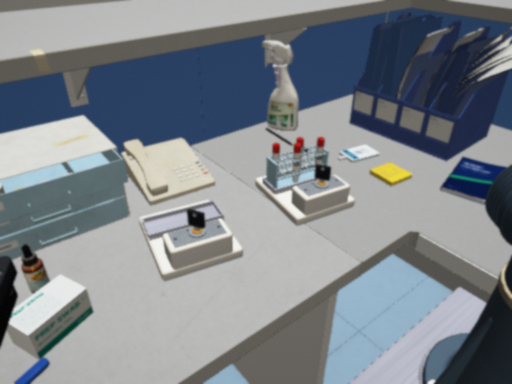

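View pics/side0.png

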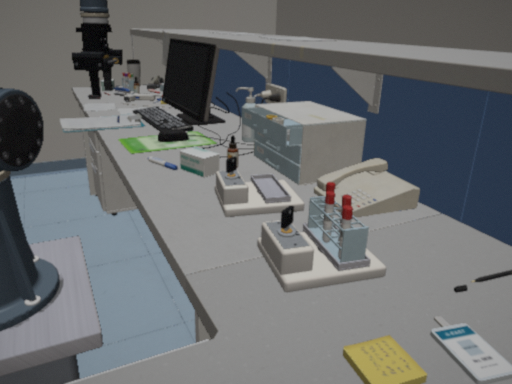

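The loaded mixer is the right-hand one. Its key is at about (323,172) in the scene view and (287,217) in the side view. The empty mixer's key is at (197,217) and (232,167).

```bash
cat > h.py <<'E'
import numpy as np,cv2
from rig import *
def pts(n,d,mask,c=None):
    c=c or calibration(n); v,u=np.nonzero(mask&(d>0)); z=d[v,u]
    P=np.c_[(u-c['cx'])/c['fx']*z,(v-c['cy'])/c['fy']*z,z]
    return P@c['rotation'].T+c['xyz'],u,v
def ray(n,u,v,h,c=None):
    c=c or calibration(n); r=c['rotation']@[(u-c['cx'])/c['fx'],(v-c['cy'])/c['fy'],1]
    return c['xyz']+r*(h-c['xyz'][2])/r[2]
E
python3 - <<'E'
from h import *
np.set_printoptions(precision=4,suppress=True)
for n,bs in(("scene",{'L':(323,172),'E':(197,217)}),("side",{'L':(287,217),'E':(232,167)})):
    f=np.load(n+"0.npz");p,d=f['p'],f['d']
    for k,(u,v) in bs.items():
        m=np.zeros(d.shape,bool); m[v-14:v+14,u-14:u+14]=True
        m&=p.max(2)<60
        P,uu,vv=pts(n,d,m); ok=(P[:,2]>.085)&(P[:,2]<.13); P=P[ok]
        C=P.mean(0); w,V=np.linalg.eigh(np.cov(P[:,:2].T))
        print(n,k,len(P),C,P.min(0),P.max(0),np.degrees(np.arctan2(V[1,1],V[0,1])),np.sqrt(w), 'px',uu.mean(),vv.mean(),'ray@104',ray(n,uu.mean(),vv.mean(),.104))
    # white-ish surfaces in mixer: pod top z~.07
    m=np.zeros(d.shape,bool)
    for k,(u,v) in bs.items():
        m[:]=False; m[v-30:v+60,u-60:u+60]=True
        P,_,_=pts(n,d,m); q=P[(P[:,2]>.064)&(P[:,2]<.075)]
        if len(q)>20:
            r=cv2.minAreaRect(q[:,:2].astype(np.float32)*1000); print('  pod',k,len(q),r,cv2.boxPoints(r).tolist())
    P,u,v=pts(n,d,np.ones(d.shape,bool))
    # overhead shelf
    s=P[(P[:,2]>.2)&(P[:,0]>.2)&(P[:,0]<1.3)&(abs(P[:,1])<.8)]
    print('high',len(s),[ (z,s[(s[:,2]>z)&(s[:,2]<z+.05)].min(0)) for z in (.2,.25,.3,.35,.4,.45,.5,.6) if ((s[:,2]>z)&(s[:,2]<z+.05)).sum()>30])
    cv2.imwrite(f"pics/{n}crop.png",cv2.resize(p[110:290,120:370] if n=='scene' else p[130:300,170:400],None,fx=3,fy=3,interpolation=cv2.INTER_CUBIC))
E
```

```text
scene L 179 [ 0.4668 -0.121   0.105 ] [ 0.454  -0.1305  0.0878] [ 0.4816 -0.1123  0.1208] -150.35054580191724 [0.0014 0.0087] px 322.3966480446927 172.19553072625698 ray@104 [ 0.4681 -0.1224  0.104 ]
scene E 232 [0.4902 0.1783 0.106 ] [0.4772 0.1669 0.0881] [0.507  0.1869 0.1205] -150.00041235916694 [0.0015 0.0091] px 195.8706896551724 218.61206896551724 ray@104 [0.4926 0.1769 0.104 ]
  pod L 1021 ((513.7354736328125, -130.01992797851562), (141.5797576904297, 148.97854614257812), 80.48887634277344) [[428.5729064941406, -187.52816772460938], [575.5035400390625, -212.14523315429688], [598.8980712890625, -72.51168823242188], [451.9674072265625, -47.894622802734375]]
  pod E 1182 ((493.7857666015625, 177.8033447265625), (118.39292907714844, 60.69309997558594), 76.32891082763672) [[450.3080139160156, 127.45635223388672], [509.2816162109375, 113.11165618896484], [537.2635498046875, 228.15032958984375], [478.2899169921875, 242.49502563476562]]
high 36580 [(0.2, array([ 0.3722, -0.7997,  0.2   ])), (0.25, array([ 0.2211, -0.7999,  0.25  ])), (0.3, array([ 0.2233, -0.7999,  0.3   ])), (0.35, 
[... 531 characters left out ...]
) [[430.6441955566406, -199.05886840820312], [581.8575439453125, -213.6744384765625], [613.3863525390625, 112.52371215820312], [462.1729736328125, 127.1392822265625]]
  pod E 653 ((577.2578735351562, 216.51878356933594), (655.1921997070312, 185.7091827392578), 59.18841552734375) [[329.708984375, -17.277557373046875], [489.20654296875, -112.40087890625], [824.8067626953125, 450.31512451171875], [665.3092041015625, 545.4384765625]]
high 20079 [(0.2, array([ 0.2407, -0.1921,  0.2   ])), (0.25, array([ 0.203 , -0.1796,  0.25  ])), (0.3, array([ 0.201 , -0.2712,  0.3   ])), (0.35, array([ 0.2207, -0.2646,  0.35  ])), (0.4, array([0.2382, 0.5215, 0.4   ])), (0.45, array([0.2407, 0.5235, 0.4501]))]
```

Request:
send_rows --pt "0 -0.0237 -0.0266 0 0" --pt "0 -0.0237 -0.0266 0 0" --pt "0 -0.0237 -0.0266 0 0" --pt "0 -0.0237 -0.0266 0 0" --pt "0 -0.0237 -0.0266 0 0" --pt "0 -0.0237 -0.0266 0 0" --pt "0 -0.0237 -0.0266 0 0" --pt "0 -0.0237 -0.0266 0 0" --pt "0 -0.0237 -0.0266 0 0" --pt "0 -0.0237 -0.0266 0 0" --pt "0 -0.0237 -0.0266 0 0" --pt "0 -0.0237 -0.0266 0 0" --pt "0 -0.0237 -0.0266 0 0" --pt "0 -0.0237 -0.0266 0 0" --pt "0 -0.0237 -0.0266 0 0" --pt "0 -0.0237 -0.0266 0 0" --pt "0 -0.0237 -0.0266 0 0" --pt "0 -0.0237 -0.0266 0 0" --pt "0 -0.0237 -0.0266 0 0" --pt "0 -0.0237 -0.0266 0 0"

```text
time_s: 1.77
position: [0.4667, -0.1255, 0.2363]
tcp_rot: [[-0.899, 0.438, -0.001], [0.438, 0.899, 0.001], [0.001, 0.0, -1.0]]
force: [0.9, 0.5, 0.4]
opening: 0.999
grasp_force: 0.0
```

Request:
send_rows --pt "0 0 0 0 -0.115" --pt "0 0 0 0 -0.115" --pt "0 0 0 0 -0.115" --pt "0 0 0 0 -0.115" --pt "0 0 0 0 -0.115" --pt "0 0 0 0 -0.115" --pt "0 0 0 0 -0.115" --pt "0 0 0 0 -0.115" --pt "0 0 0 0 0" --pt "0 0 0 0 0"

```text
time_s: 2.6
position: [0.4667, -0.1236, 0.2363]
tcp_rot: [[-0.894, -0.448, -0.001], [-0.448, 0.894, 0.0], [0.0, 0.001, -1.0]]
force: [-0.2, -0.1, -0.3]
opening: 0.999
grasp_force: 0.0
```

```bash
python3 - <<'E'
from h import *
s=read_state(); c=calibration("wrist"); p,d=capture("wrist"); np.savez("w0.npz",p=p,d=d,**{k:np.array(v) for k,v in c.items()})
cv2.imwrite("pics/w0.png",p)
np.set_printoptions(precision=4,suppress=True)
print(s['time_s'],s['position'],s['tcp_rot'],s['joint_positions'],c)
E
```

```text
2.6 [ 0.4667 -0.1236  0.2363] [[-0.8942 -0.4477 -0.0006]
 [-0.4477  0.8942  0.0003]
 [ 0.0004  0.0005 -1.    ]] [ -28.1295   19.3501  101.9938    0.0009   58.6941 -144.7266] {'fx': 274.0041829956112, 'fy': 274.0041829956112, 'cx': 257.1728094982884, 'cy': 190.86462083128643, 'xyz': array([ 0.4029, -0.1542,  0.3837]), 'rotation': array([[-0.4481,  0.8633,  0.2322],
       [ 0.894 ,  0.4324,  0.1176],
       [ 0.0012,  0.2603, -0.9655]])}
```

View pics/w0.png

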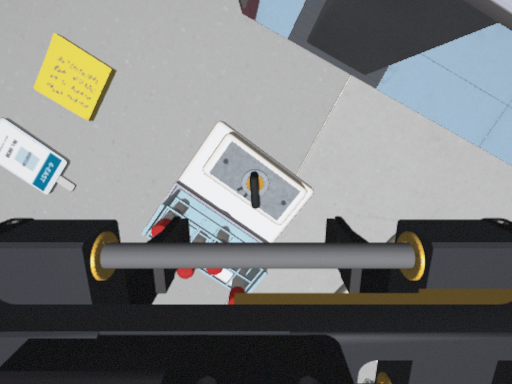

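Wrist view: the loaded mixer is below, with the bow at about (255,190) standing on its gold collar at (256,184). The bow is nearly vertical in the picture, so the tool is already aligned with it to within a few degrees.

```bash
python3 - <<'E'
from h import *
np.set_printoptions(precision=4,suppress=True)
f=np.load("w0.npz"); p,d=f['p'],f['d']; c={k:f[k] for k in('fx','fy','cx','cy','xyz','rotation')}
box=np.zeros(d.shape,bool); box[165:215,235:278]=1
P,u,v=pts("wrist",d,box&(p.max(2)<60),c)
print(len(P),P.min(0),P.max(0))
t=P[(P[:,2]>.114)]; r=cv2.minAreaRect(t[:,:2].astype(np.float32)*1000)
print('top',len(t),t.mean(0),r,cv2.boxPoints(r).tolist())
w,V=np.linalg.eigh(np.cov(t[:,:2].T)); print(np.degrees(np.arctan2(V[1,1],V[0,1])),np.sqrt(w*12))
hsv=cv2.cvtColor(p,cv2.COLOR_BGR2HSV); g=box&(hsv[...,0]>8)&(hsv[...,0]<30)&(hsv[...,1]>110)
G,_,_=pts("wrist",d,g,c); print('gold',len(G),G.mean(0),cv2.minEnclosingCircle(G[:,:2].astype(np.float32)*1000))
b=np.zeros(d.shape,bool); b[110:235,180:330]=1
Q,_,_=pts("wrist",d,b,c); q=Q[(Q[:,2]>.066)&(Q[:,2]<.0745)]
# exclude rack: keep within 80mm of key
q=q[np.hypot(*(q[:,:2]-t[:,:2].mean(0)).T)<.07]
cl=q
for _ in range(1):
    r=cv2.minAreaRect(q[:,:2].astype(np.float32)*1000); print('pod',len(q),r)
E
```

```text
227 [ 0.4536 -0.1342  0.0974] [ 0.4833 -0.1139  0.1204]
top 202 [ 0.4686 -0.1241  0.1184] ((469.18408203125, -124.02076721191406), (32.16789627075195, 7.346737861633301), 29.665515899658203) [[453.3901672363281, -128.7893829345703], [457.0263366699219, -135.17318725585938], [484.9779968261719, -119.25215148925781], [481.3418273925781, -112.86834716796875]]
-150.37649767807477 [0.0076 0.0333]
gold 93 [ 0.4673 -0.123   0.0841] ((466.77606201171875, -124.99039459228516), 11.873976707458496)
pod 3875 ((468.9220275878906, -123.24250030517578), (117.53153228759766, 56.15774917602539), 80.22246551513672)
```

Request:
send_rows --pt "0 -0.002 -0.0013 0 -0.05" --pt "0 0 0 0.02 0" --pt "0 0 0 0.02 0" --pt "0 0 0 0.02 0" --pt "0 0 0 0.02 0" --pt "0 0 0 0.02 0" --pt "0 0 0 0.02 0" --pt "0 0 0 0.015 0" --pt "0 0 0 0 0" --pt "0 0 0 0 0" --pt "0 0 0 0 0"

```text
time_s: 3.57
position: [0.4698, -0.1243, 0.1021]
tcp_rot: [[-0.87, -0.494, 0.001], [-0.494, 0.87, -0.0], [-0.001, -0.001, -1.0]]
force: [0.5, -0.0, 0.0]
opening: 0.999
grasp_force: 0.0
```

Request:
send_rows --pt "120 0 0 0 0" --pt "180 0 0 0 0" --pt "200 0 0 0 0" --pt "220 0 0 0 0" --pt "220 0 0 0 0" --pt "220 0 0 0 0"

```text
time_s: 4.07
position: [0.4693, -0.124, 0.1017]
tcp_rot: [[-0.869, -0.494, 0.0], [-0.494, 0.869, -0.0], [-0.0, -0.0, -1.0]]
force: [-0.2, 0.2, 0.1]
opening: 0.627
grasp_force: 0.0
```

```bash
python3 - <<'E'
from h import *
np.set_printoptions(precision=4,suppress=True)
s=read_state(); print({k:s[k] for k in('time_s','position','tcp_rot','force','moment','opening','grasp_force')})
p,d=capture("wrist"); q,_=capture("side"); cv2.imwrite("pics/g0.png",np.hstack([p[100:340,130:380],cv2.resize(q[150:300,210:360],(240,240))]))
E
```

```text
{'time_s': 4.0667, 'position': array([ 0.4693, -0.124 ,  0.1017]), 'tcp_rot': array([[-0.8692, -0.4945,  0.0003],
       [-0.4945,  0.8692, -0.0002],
       [-0.0002, -0.0003, -1.    ]]), 'force': array([-0.2426,  0.2038,  0.0613]), 'moment': array([0.0511, 0.0241, 0.0429]), 'opening': 0.6266995786270129, 'grasp_force': 0.0}
```

View pics/g0.png

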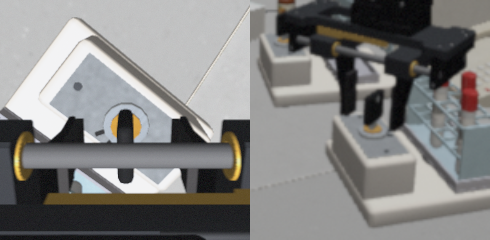

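The bow stands upright between the half-closed fingers, at about (125,140) in the left half, and looks centred. Closing now.

Request:
send_rows --pt "255 0 0 0 0" --pt "255 0 0 0 0" --pt "255 0 0 0 0" --pt "255 0 0 0 0" --pt "255 0 0 0 0" --pt "255 0 0 0 0" --pt "255 0 0 0 0" --pt "255 0 0 0 0" --pt "255 0 0 0 0" --pt "255 0 0 0 0" --pt "255 0 0 0 0" --pt "255 0 0 0 0"

```text
time_s: 5.17
position: [0.4699, -0.1249, 0.1016]
tcp_rot: [[-0.869, -0.495, 0.001], [-0.495, 0.869, -0.001], [-0.0, -0.002, -1.0]]
force: [-0.5, -5.2, -2.5]
opening: 0.103
grasp_force: 30.0
```

```bash
python3 - <<'E'
from h import *
np.set_printoptions(precision=4,suppress=True)
s=read_state(); print({k:s[k] for k in('time_s','position','tcp_rot','force','moment','opening','grasp_force')})
E
```

```text
{'time_s': 5.1667, 'position': array([ 0.4699, -0.1249,  0.1016]), 'tcp_rot': array([[-0.8691, -0.4947,  0.0014],
       [-0.4947,  0.8691, -0.0015],
       [-0.0005, -0.002 , -1.    ]]), 'force': array([-0.5049, -5.1762, -2.4962]), 'moment': array([-0.8997, -0.0579,  0.0425]), 'opening': 0.10331978500458787, 'grasp_force': 29.999197237193584}
```

Request:
send_rows --pt "255 0.0003 -0.0006 0 0.03" --pt "255 0 0 0 0.06" --pt "255 0 0 0 0.06" --pt "255 0 0 0 0.06" --pt "255 0 0 0 0.06" --pt "255 0 0 0 0.06" --pt "255 0 0 0 0.06" --pt "255 0 0 0 0.06" --pt "255 0 0 0 0.06" --pt "255 0 0 0 0.06" --pt "255 0 0 0 0" --pt "255 0 0 0 0"

```text
time_s: 6.17
position: [0.4698, -0.1247, 0.1016]
tcp_rot: [[-0.999, 0.052, 0.001], [0.052, 0.999, -0.0], [-0.001, -0.0, -1.0]]
force: [2.4, -2.6, -2.5]
opening: 0.099
grasp_force: 30.0
```

```bash
cat > st.py <<'E'
from h import *
np.set_printoptions(precision=4,suppress=True)
s=read_state(); R=s['tcp_rot']; print(s['time_s'],s['position'],'bow yaw',np.degrees(np.arctan2(-R[1,0],-R[0,0])),s['force'],s['moment'],s['opening'],s['grasp_force'],s['joint_positions'][5])
E
python3 st.py
```

```text
6.1667 [ 0.4698 -0.1247  0.1016] bow yaw -2.968609724665977 [ 2.4207 -2.5841 -2.4806] [-0.33   -0.3591 -0.0399] 0.0991839304355302 29.999644299969077 -115.14573012145561
```

Request:
send_rows --pt "255 -0.0004 -0.0004 0 0.05" --pt "255 0 0 0 0.05" --pt "255 0 0 0 0.05" --pt "255 0 0 0 0.05" --pt "255 0 0 0 0.05" --pt "255 0 0 0 0.05" --pt "255 0 0 0 0.05" --pt "255 0 0 0 0.05" --pt "255 0 0 0 0.05" --pt "255 0 0 0 0.05" --pt "255 0 0 0 0.05" --pt "255 0 0 0 0.05" --pt "255 0 0 0 0"

```text
time_s: 7.25
position: [0.4699, -0.1246, 0.1016]
tcp_rot: [[-0.795, 0.607, 0.0], [0.607, 0.795, 0.001], [-0.0, 0.001, -1.0]]
force: [2.2, -0.3, -2.0]
opening: 0.098
grasp_force: 30.0
```

```bash
python3 st.py
```

```text
7.25 [ 0.4699 -0.1246  0.1016] bow yaw -37.37266686699539 [ 2.1742 -0.2733 -2.0032] [-0.0176 -0.4635  0.1628] 0.09848244202594306 30.000625080429018 -80.75884789486905
```

Request:
send_rows --pt "255 0 0 0 0.03" --pt "255 0 0 0 0.02" --pt "255 0 0 0 0"

```text
time_s: 7.5
position: [0.4699, -0.1246, 0.1016]
tcp_rot: [[-0.763, 0.646, 0.001], [0.646, 0.763, 0.001], [-0.0, 0.001, -1.0]]
force: [3.0, 1.5, -2.1]
opening: 0.104
grasp_force: 30.0
```

```bash
python3 st.py
```

```text
7.5 [ 0.4699 -0.1246  0.1016] bow yaw -40.22679279789183 [ 2.9595  1.5103 -2.0751] [ 0.2311 -0.5864  0.1487] 0.10351761067078269 30.000270009040833 -77.9141452021475
```

Request:
send_rows --pt "255 0 0 0 0.03" --pt "255 0 0 0 0.02" --pt "255 0 0 0 0"

```text
time_s: 7.75
position: [0.4699, -0.1247, 0.1016]
tcp_rot: [[-0.731, 0.683, 0.0], [0.683, 0.731, 0.0], [-0.0, 0.0, -1.0]]
force: [3.2, 3.3, -0.9]
opening: 0.102
grasp_force: 30.0
```

```bash
python3 st.py
```

```text
7.75 [ 0.4699 -0.1247  0.1016] bow yaw -43.0406412260155 [ 3.2101  3.3006 -0.896 ] [ 0.4534 -0.8073  0.5367] 0.10195257815011662 30.00055989716202 -75.06456485089734
```

Request:
send_rows --pt "255 0 0 0 0" --pt "255 0 0 0 0" --pt "255 0 0 0 0" --pt "255 0 0 0 0" --pt "255 0 0 0 0" --pt "255 0 0 0 0" --pt "255 0 0 0 0" --pt "255 0 0 0 0" --pt "255 0 0 0 0" --pt "255 0 0 0 0" --pt "255 0 0 0 0"

```text
time_s: 8.67
position: [0.4699, -0.1247, 0.1016]
tcp_rot: [[-0.731, 0.683, 0.0], [0.683, 0.731, 0.0], [-0.0, 0.001, -1.0]]
force: [4.3, 3.7, -0.8]
opening: 0.103
grasp_force: 30.0
```

```bash
python3 st.py
```

```text
8.6667 [ 0.4699 -0.1247  0.1016] bow yaw -43.041169801954645 [ 4.3285  3.6572 -0.8434] [ 0.5833 -0.8172  0.5226] 0.1025187297270123 30.000242837704718 -75.07730186760351
```

Request:
send_rows --pt "0 0 0 0 0" --pt "0 0 0 0 0" --pt "0 0 0 0 0" --pt "0 0 0 0 0" --pt "0 0 0 0 0" --pt "0 0 0 0 0" --pt "0 0 0 0 0" --pt "0 0 0 0 0" --pt "0 0 0 0 0" --pt "0 0 0 0 0" --pt "0 0 0 0 0" --pt "0 0 0 0 0"

```text
time_s: 9.67
position: [0.4696, -0.1251, 0.1016]
tcp_rot: [[-0.73, 0.684, -0.0], [0.684, 0.73, -0.0], [0.0, -0.0, -1.0]]
force: [0.6, -0.2, -0.2]
opening: 0.93
grasp_force: 0.0
```

```bash
python3 st.py; python3 - <<'E'
from h import *
p,d=capture("wrist"); q,_=capture("side"); cv2.imwrite("pics/g1.png",np.hstack([p[100:340,130:380],cv2.resize(q[150:300,210:360],(240,240))]))
E
```

```text
9.6667 [ 0.4696 -0.1251  0.1016] bow yaw -43.12992784766819 [ 0.636  -0.2085 -0.1764] [-0.0044 -0.0055 -0.0073] 0.9299600931877949 0.0 -74.98357347523326
```

View pics/g1.png

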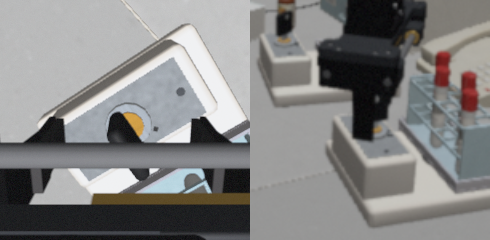

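The bow, at about (125,145), has sprung back and now sits about 33° off the tool axis. I'll lift straight up and measure it.

Request:
send_rows --pt "0 0 0 -0.01 0" --pt "0 0 0 -0.02 0" --pt "0 0 0 -0.025 0" --pt "0 0 0 -0.025 0" --pt "0 0 0 -0.025 0" --pt "0 0 0 -0.025 0" --pt "0 0 0 0 0" --pt "0 0 0 0 0" --pt "0 0 0 0 0"

```text
time_s: 10.52
position: [0.4691, -0.1248, 0.2311]
tcp_rot: [[-0.73, 0.684, -0.001], [0.684, 0.73, 0.001], [0.001, -0.0, -1.0]]
force: [-0.7, 0.7, 0.0]
opening: 1.0
grasp_force: 0.0
```

```bash
python3 st.py; python3 - <<'E'
from h import *
np.set_printoptions(precision=4,suppress=True)
c=calibration("wrist"); p,d=capture("wrist"); cv2.imwrite("pics/w1.png",p)
P,u,v=pts("wrist",d,p.max(2)<60,c)
t=P[(P[:,2]>.112)&(P[:,2]<.125)&(np.hypot(P[:,0]-.469,P[:,1]+.124)<.025)]
w,V=np.linalg.eigh(np.cov(t[:,:2].T)); print(len(t),t.mean(0),np.degrees(np.arctan(V[1,1]/V[0,1])),np.sqrt(w*12))
Q,_,_=pts("wrist",d,d>0,c); q=Q[(Q[:,2]>.066)&(Q[:,2]<.0745)&(np.hypot(Q[:,0]-.469,Q[:,1]+.124)<.07)]
print('pod',len(q),cv2.minAreaRect(q[:,:2].astype(np.float32)*1000))
p,d=capture("scene"); P,u,v=pts("scene",d,p.max(2)<60)
t=P[(P[:,2]>.088)&(P[:,2]<.13)&(np.hypot(P[:,0]-.491,P[:,1]-.176)<.03)]
w,V=np.linalg.eigh(np.cov(t[:,:2].T)); print('empty',len(t),t.mean(0),np.degrees(np.arctan(V[1,1]/V[0,1])))
E
```

```text
10.5167 [ 0.4691 -0.1248  0.2311] bow yaw -43.13087157020339 [-0.6593  0.7199  0.0329] [-0.0364  0.0317 -0.0055] 0.9996077823341002 0.0 -74.98363918803605
218 [ 0.469  -0.1221  0.1178] -10.491893630898703 [0.0091 0.0334]
pod 3992 ((469.6273193359375, -122.70389556884766), (117.64793395996094, 55.985443115234375), 79.94325256347656)
empty 200 [0.4901 0.1786 0.106 ] 29.664501960863234
```

View pics/w1.png

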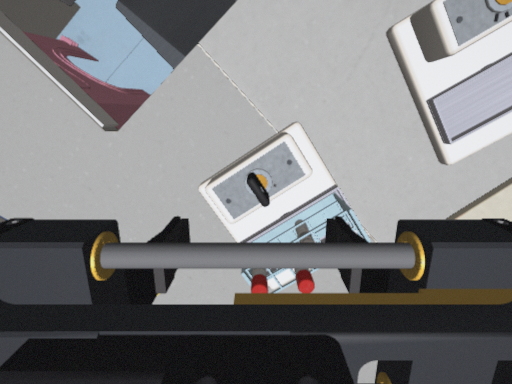

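The bow at (258,188) points straight ahead: its yaw is -10.5° and the mixer's is -10.1°, so the key is at run. The empty mixer's key hasn't moved, and the arm is clear.

```bash
python3 -c "from rig import hand_in; print(hand_in())"
```

```text
the job is handed in; nothing more can be done
None
```

The loaded mixer's key was turned past run to the start stop, held there for about a second and released; it sprang back to run (within about 0.5°), the empty mixer's key was not touched, and the job is handed in.

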